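Unlock an equipment case with a long T-key and open its strut-assisted lid

TASK

Take the long T-key out of its stand, lower it down the shaft in the deck of the equipment case until it sits fully down on the square stem at the bottom, and turn the stem anticlockwise to its stop to unlock the lid. Leave the key standing in the shaft, then raise the lid by its front handle past its balance point and let go, so that the gas strut holds it wide open. Leave everything else on the bench where it stands, the short T-key included.

Things in the scene. Friction and masses are not known exactly. Their poses are not given: they have to be found in the camera images.
- key: Long bare-steel T-key, 164 mm high, about 0.34 kg, upright in one of two like stands (which one varies). Origin: centre of its lower end; z up the shank, x along the T-bar. T-bar on top: 90 long (x), 14 wide (y), 18 high, flat sides; shank 12 thick. Lower end: socket 36 high, 23.5 square outside, 17.5 square inside, open below, 28 deep, flats along the key's x and y
- stand_a: Aluminium stand that holds the long key: foot 60 by 60, square tube 60 high with a 26 mm bore. The key's lower end sits in it 6 mm above the table, so the key must be drawn straight up about 60 mm to come free. Origin: centre of its underside. Fixed
- case: Equipment case, olive steel, fixed: 200 deep (x), 340 wide (y), 125 high. Origin: centre of its underside. x points from its front (the lid-handle side) to its hinge side, y to its left. The lid (8 mm plate, top 134 mm above the table, straps to 137) covers its right 240 mm; the open deck with the shaft is its left 100 mm
- key_bar (a point): Centre of the long key's T-bar, 155 mm above the key's origin: where to grip it, across the bar
- short_key: The short T-key in the other stand: the same shape but only 104 mm high, too short to reach the stem. To be left alone. Origin: centre of its lower end
- shaft_mouth (a point): Centre of the mouth of the shaft in the case's deck, 125 mm above the table (on the case: 30 mm to the front and 120 mm to the left of its middle). The shaft is square, 40 by 40 mm, 95 mm deep, straight down, its walls along the case's axes
- seat (a point): Centre of the shaft's floor, 95 mm straight below shaft_mouth and 30 mm above the table. The key is fully down when its lower end rests here (key origin at this height, T-bar 51 mm clear above the deck)
- stem_top (a point): Top centre of the square brass stem that rises 23 mm from the shaft's floor: 15.5 mm square, its top 6 mm tapered to 9 mm square. The point's axes turn with the stem, along its flats. The key fits in any of the four quarter turns, with about 1 mm play each way and about 8 degrees of turning play each way
- stem (a joint): Turn of the stem in rad: 0 fully locked (flats along the case's axes), grows anticlockwise seen from above, stop at 1.4. Starts between 0 and 0.3 and stays where it is left (friction about 0.15 N m). A tongue on it blocks the lid until about 1.0; unlocked means over 1.15
- lid (a joint): Opening angle of the lid in rad: 0 shut, stop at 1.4. Under about 0.7 it falls shut by itself; above it the gas strut lifts it, slowly, to the stop and holds it there
- lid_handle (a point): Middle of the lid's front handle: a round steel bar 12 mm thick and 100 mm long, parallel to the hinge, 45 mm in front of the lid's edge and the case's front face (39 mm clear gap), 130 mm above the table when shut. Raising it takes about 1 N, more if fast (the strut balances the 0.9 kg lid). The point turns with the lid
- lid_hinge (a point): Middle of the lid's hinge line, fixed, 130 mm above the table and 245 mm behind lid_handle when the lid is shut; its axes are the case's axes, the hinge line is its y. The handle moves on an arc of 245 mm radius about it, up and away from the robot
- horn: Bystander: cream horn antenna on a foot, 170 high, 60 by 70. Origin: centre of its underside
- meter: Bystander: grey hand-held meter lying flat, 150 by 75 by 35. Origin: centre of its underside
- driver: Bystander: black-handled screwdriver lying on the table
- spool: Bystander: black spool, 70 in diameter, 55 high. Origin: centre of its underside
- mug: Bystander: white mug, 80 in diameter, 90 high. Origin: centre of its underside
- rotator: Bystander: black round turntable with grey motor, 120 in diameter, 110 high. Origin: centre of its underside
There are look-alikes about, which are no part of the job. What is shaped like the key but purple is not meant.

How it is judged:
On the way, in this order (a step that is already met when the one before it is completed fails the run):
1. the long key stands fully down on the stem at the bottom of the shaft (horizontal distance between key and seat below 0.008 m and z of key in the frame of seat below 0.008 m and angle between key's own z axis and vertical below 0.17 rad), for 0.2 s.
2. the stem is turned to unlocked with the key on it (all of step 1 and value of joint stem above 1.15 rad), for 0.2 s.
3. the lid is wide open (value of joint lid above 1.3 rad), for 0.2 s.
At the end, for the whole second after the job is handed in: The stem reads over 1.15 rad, the long key stands in the shaft on the stem (lower end within 8 mm of the shaft's floor and 8 mm of its centre, within 10 degrees of upright, at rest), the lid is open beyond 1.3 rad, held by the strut alone (all of step 2 and value of joint lid above 1.3 rad and linear speed of key below 0.03 m/s); the robot touches nothing.
It fails at once if the short T-key is moved by more than 40 mm (distance of short_key from where it was at the start of the episode above 0.04 m).
It fails at once if one of the other things on the bench (horn antenna, meter, screwdriver, spool, mug, turntable) is moved by more than 40 mm (distance of any of horn, meter, driver, spool, mug, rotator from where it was at the start of the episode above 0.04 m).
It also fails if it takes over 61 s, if anything falls off the work surface, if the arm or the gripper's body presses on something with over 40 N, if the wrist force passes 120 N, or if a joint passes its speed limit or range.

ROBOT

A 7-joint arm with a two-finger parallel gripper is mounted at the origin on the work surface. World frame = base frame: x ahead of the robot, y to its left, z up, the work surface at z = 0. Lengths are in m, angles in rad, forces in N, time in s.
With the tool pointing down it reaches from about 0.425 to 0.925 m from the base axis. Payload 6.8 kg.
Tool frame: the origin (TCP) lies midway between the tips of the shut fingers; the grasp point (between the pads) lies 19 mm behind it; x points along the fingers, y is the direction in which the jaws open and shut, and the axes are right-handed (so a half turn about x gives the same grasp; the last joint's range is limited). The gripper opens to 85 mm and grips with 20 to 120 N. Pads are 22 mm wide; open, the fingers measure 114 mm over their backs; the gripper's body (76 mm by 85 mm) begins 54 mm behind the grasp point. The pads swing forward as they close: fully open they stand 13 mm farther back than shut.
Start: joints at [1.223, 0.477, 0.022, 1.555, -0.011, 1.109, -0.083], TCP at [0.16, -0.656, 0.231] pointing down, gripper open.
Joint ranges: [-2.96, 2.96], [-0.34, 2.1], [-1.41, 1.46], [0.24, 2.44], [-1.37, 4.51], [0.17, 1.92], [-2.96, 2.96]. Speed limits (rad/s): [2.39, 2.39, 3.14, 3.14, 3.14, 3.14, 3.14].

INTERFACE

Orientations are given as a rotation vector (axis times angle).
In Python, from bench import r, viewer, nets gives the robot as it stands.
- The arm moves only by the shell command python3 -m pendant 'ROWS' [FORCE]. ROWS is JSON, one flat list of numbers, 5 for each row, row after row: the finger opening in mm, from 0 to 85.4, then the shift along the tool's x, y, z in mm, then the turn about the tool's x in rad. A call has 1 to 20 rows; each row shifts and turns the commanded pose from where the row before left it, along the tool's axes as they then stand; what a row does not reach is not made up. A row lasts 1/8 s, in which the tool goes at most 62.5 mm and 10.7 degrees, less where a joint would pass 70% of its speed; a pose out of reach is approached as far as the arm can. A call with a gripper value outside its range is refused whole. The fingers move at their own pace and stop on an object; FORCE is the grip in N (left out, the last holds). Time passes only in rows, so rows that do not move let the fingers close. It gives the time, the measured TCP pose, the force and the opening at its end, in the units of the state.
- r.get_obs(): the state, without advancing time (a new reading comes with each control period).
- viewer.grab_frame(name): name is "side" or "top"; returns (picture, depth): 480x640x3 uint8, red, green, blue; 480x640 float32, m along the optical axis (not along the pixel's ray), 0 where there is no reading.
- viewer.calibration(name): a dict with "mtx" (3x3 intrinsics, pixels), "world_to_cam" (4x4, takes a point from world to camera coordinates). Camera axes: x right, y up, looking along -z (the intrinsics and any distortion apply to the point x, -y, -z); pixel columns grow to the right and rows downward; lengths in m; the calibration is good to about 2 mm. A picture is of the moment at which its call begins. calibration takes no time and is no camera call.
- r.hand_in(): hands the job in, once; it reports no verdict.
Trained networks look in the newest picture that a camera, given by its name, has taken for a name from the list of things; names that differ only in an ending like _2 or _b are one class to them, and where a whole thing is asked for, a point or a joint stands for the part that bears it (a point fixed in the world has none). Each returns a list of dicts, best first, with "score" (0 to 1); they miss things now and then, are a little off and sometimes report something else, mostly with a low value. They report only what shows in the picture. A call takes as long as a camera call. They do not tell look-alikes from the thing itself.
- nets.look_for(name, camera): "location" ([x, y, z] in m, in world coordinates, good to about 4 mm: the middle of the surface that is visible of it).
- nets.silhouettes(name, camera): "mask" (480x640 bool, what is visible of it).
The state is a dict: "clock": time; "joints": joint angles; "qvel": joint speeds; "tau": joint torques, N m; "tcp_pos": TCP position; "orientation": TCP orientation; "contact_force": force on the tool from outside, world axes, zero at the start; "moment": the same for the moment, N m; "grip_width": finger opening in m.
Only numpy, scipy, OpenCV 4.12 (cv2) and the standard library are available. Lean on these libraries where they do the work, as an engineer would, in place of code of your own. Each camera call takes 0.05 s, during which the arm holds its last target. There are 200 camera calls.

## Working session

There is one attempt and no reset: what is moved stays moved. The work goes in short steps, Python scripts to look and compute and a shell command to move; the robot and the scene stay as the last step left them, time stands still between calls to the robot, and variables do not carry over. Pictures are saved under pics/ and viewed, about 8 in all and at most 12, crops included, and the job is handed in when it is done.

```bash
ls; mkdir -p pics; cat > h.py <<'E'
import numpy as np, cv2
from scipy.spatial.transform import Rotation as R
from bench import r, viewer, nets
def world(name,d,m):
    """depth + mask -> Nx3 world points"""
    c=viewer.calibration(name);K=np.array(c["mtx"]);T=np.linalg.inv(np.array(c["world_to_cam"]))
    v,u=np.nonzero(m&(d>0));z=d[v,u]
    P=np.c_[(u-K[0,2])/K[0,0]*z,-(v-K[1,2])/K[1,1]*z,-z,np.ones_like(z)]
    return (T@P.T).T[:,:3],u,v
def pix(name,p):
    c=viewer.calibration(name);K=np.array(c["mtx"]);q=np.array(c["world_to_cam"])@np.r_[p,1]
    return K[0,0]*q[0]/-q[2]+K[0,2],K[1,1]*q[1]/q[2]+K[1,2]
E
python3 - <<'E'
from h import *
ims={}
for n in("side","top"):
    im,d=viewer.grab_frame(n);ims[n]=im;np.save(f"pics/{n}_d0.npy",d);cv2.imwrite(f"pics/{n}0.png",im[...,::-1])
    c=viewer.calibration(n);print(n,np.linalg.inv(np.array(c["world_to_cam"]))[:3].round(3).tolist(),np.array(c["mtx"]).round(1).tolist(),[k for k in c])
    for t in("key","stand_a","case","lid_handle","stem","shaft_mouth","short_key","key_bar","lid_hinge"):
        try: print(t,[(round(x["score"],2),np.round(x["location"],3).tolist()) for x in nets.look_for(t,n)][:4])
        except Exception as e: print(t,e)
o=r.get_obs();print({k:np.round(v,3).tolist() for k,v in o.items()},R.from_rotvec(o["orientation"]).as_matrix().round(3).tolist())
E
```

```text
pics
side [[-0.964, 0.159, -0.213, 0.221], [-0.265, -0.516, 0.814, 1.009], [0.02, 0.841, 0.54, 0.822]] [[453.1, 0.0, 317.5], [0.0, 453.1, 241.0], [0.0, 0.0, 1.0]] ['mtx', 'world_to_cam']
key [(0.73, [0.243, -0.303, 0.125]), (0.51, [0.368, -0.283, 0.152]), (0.45, [0.253, -0.478, 0.122])]
stand_a [(0.57, [0.364, -0.273, 0.019])]
case [(0.6, [0.596, 0.065, 0.124]), (0.32, [0.539, -0.521, 0.037])]
lid_handle [(0.8, [0.613, -0.061, 0.131]), (0.66, [0.595, 0.064, 0.122])]
stem []
shaft_mouth [(0.78, [0.595, 0.064, 0.124])]
short_key [(0.68, [0.418, 0.28, 0.104])]
key_bar [(0.85, [0.246, -0.294, 0.117]), (0.74, [0.607, -0.059, 0.135]), (0.52, [0.368, -0.281, 0.152]), (0.45, [0.25, -0.484, 0.122])]
lid_hinge [(0.63, [0.596, 0.066, 0.125])]
top [[-0.016, 0.988, -0.155, 0.306], [-1.0, -0.02, -0.023, -0.051], [-0.026, 0.155, 0.988, 1.496]] [[548.7, 0.0, 317.9], [0.0, 548.7, 240.8], [0.0, 0.0, 1.0]] ['mtx', 'world_to_cam']
key [(0.82, [0.249, -0.295, 0.162]), (0.82, [0.25, -0.484, 0.165]), (0.52, [0.372, -0.284, 0.165])]
stand_a [(0.78, [0.373, -0.277, 0.004])]
case [(0.72, [0.609, -0.03, 0.13]), (0.61, [0.616, -0.082, 0.135])]
lid_handle [(0.73, [0.619, -0.082, 0.134])]
stem [(0.7, [0.605, -0.03, 0.131])]
shaft_mouth [(0.65, [0.603, -0.032, 0.131])]
short_key [(0.57, [0.414, 0.277, 0.111])]
key_bar [(0.93, [0.247, -0.297, 0.162]), (0.87, [0.25, -0.484, 0.165]), (0.7, [0.371, -0.285, 0.173]), (0.3, [0.609, -0.032, 0.132])]
lid_hinge [(0.94, [0.606, -0.031, 0.133])]
{'clock': 1.0, 'joints': [1.223, 0.477, 0.022, 1.555, -0.012, 1.109, -0.083], 'qvel': [0.0, 0.0, 0.001, 0.001, -0.0, 0.002, 0.001], 'tau': [0.0, -59.633, 1.606, -28.155, 0.012, 0.001, 0.0], 'tcp_pos': [0.16, -0.656, 0.231], 'orientation': [2.094, 0.252, -2.094], 'contact_force': [-0.297, -0.692, -0.144], 'moment': [0.003, -0.013, 0.037], 'grip_width': 0.085} [[0.0, 0.237, -0.971], [-0.0, -0.971, -0.237], [-1.0, 0.0, -0.0]]
```

View pictures.

View pics/top0.png

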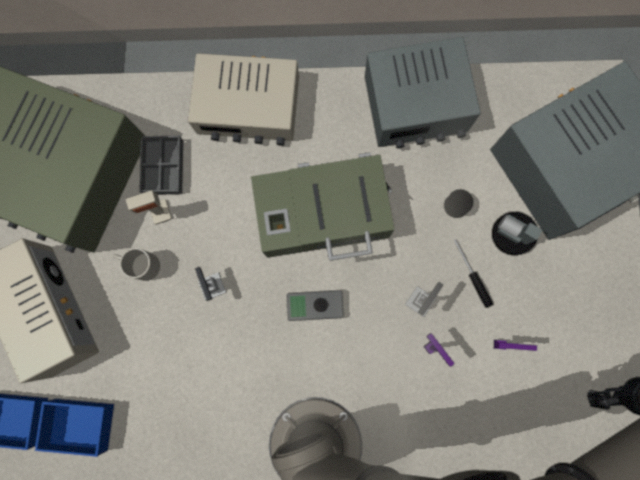

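View pics/side0.png

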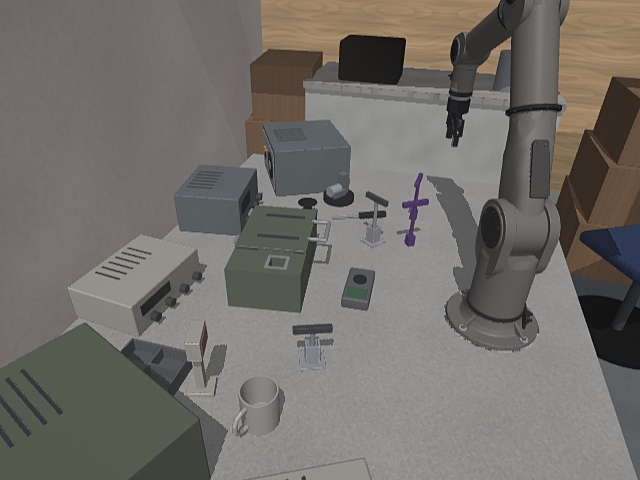

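```bash
cat > m.py <<'E'
from h import *
def rect(P):
    (c,s,a)=cv2.minAreaRect(P[:,:2].astype(np.float32)*1000);return np.round(c,1),np.round(s,1),round(a,1)
if __name__=="__main__":
  for n in("side","top"):
    d=np.load(f"pics/{n}_d0.npy");im=cv2.imread(f"pics/{n}0.png")
    P,u,v=world(n,d,np.ones_like(d,bool))
    for nm,c,zl,zh in(("key",(.371,-.285),.150,.185),("short",(.416,.278),.09,.13)):
        m=(np.hypot(P[:,0]-c[0],P[:,1]-c[1])<.07)&(P[:,2]>zl)&(P[:,2]<zh);Q=P[m]
        mu=Q[:,:2].mean(0);e=np.linalg.svd(Q[:,:2]-mu,full_matrices=False)[2][0]
        print(n,nm,len(Q),rect(Q),"mean",Q.mean(0).round(4),"zmax",np.percentile(Q[:,2],[50,95]).round(4),"axis deg",np.degrees(np.arctan2(e[1],e[0])).round(1))
    # case top slab
    m=(abs(P[:,0]-.6)<.2)&(abs(P[:,1]+.02)<.25)&(P[:,2]>.115)&(P[:,2]<.142);Q=P[m]
    a=np.zeros(d.shape,np.uint8);a[v[m],u[m]]=255
    lab=cv2.connectedComponentsWithStats(a)[1];L=lab[tuple(np.round(pix(n,(.6,-.03,.134))[::-1]).astype(int))]
    k=lab[v[m],u[m]]==L;print(n,"case",rect(Q[k]))
    g=lambda p:tuple(np.round(pix(n,p)).astype(int));print("px shaft approx",g((.595,.064,.125)))
  im=cv2.imread("pics/top0.png");s=cv2.imread("pics/side0.png")
  f=lambda i,x,y,w,h:cv2.resize(i[y:y+h,x:x+w],(400,300),interpolation=cv2.INTER_CUBIC)
  cv2.imwrite("pics/crop1.png",np.vstack([np.hstack([f(im,390,270,100,75),f(im,230,150,180,135)]),np.hstack([f(s,340,170,100,75),f(s,220,190,120,90)])]))
E
python3 m.py
```

```text
side key 155 (array([ 369.5, -285.3]), array([17.9, 93.5]), 56.5) mean [ 0.367  -0.2801  0.1614] zmax [0.1621 0.1682] axis deg 145.1
side short 369 (array([418. , 280.2]), array([88.6, 17.7]), 20.8) mean [0.4175 0.2828 0.1033] zmax [0.1056 0.1096] axis deg 21.1
side case (array([598.8, -30.7]), array([262. , 351.9]), 7.9)
px shaft approx (np.int64(272), np.int64(255))
top key 247 (array([ 370.8, -287.2]), array([14.9, 90.1]), 54.0) mean [ 0.3706 -0.2864  0.1688] zmax [0.1695 0.1738] axis deg 144.1
top short 230 (array([421.3, 277.5]), array([90. , 15.5]), 20.6) mean [0.4212 0.2764 0.1079] zmax [0.1087 0.1137] axis deg -158.9
top case (array([601.9, -36.3]), array([262.2, 351.8]), 8.2)
px shaft approx (np.int64(285), np.int64(213))
```

View pics/crop1.png

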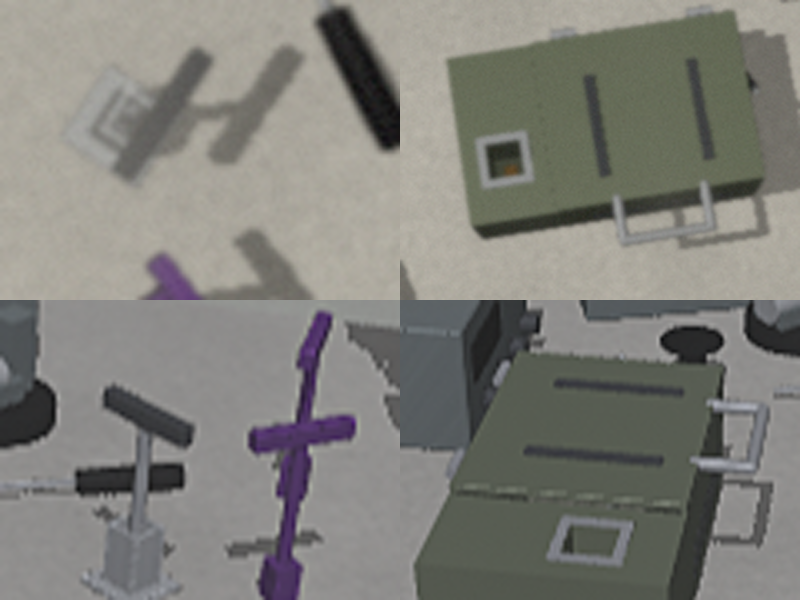

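```bash
cat > m2.py <<'E'
from m import *
for n in("side","top"):
    d=np.load(f"pics/{n}_d0.npy");im=cv2.imread(f"pics/{n}0.png");hsv=cv2.cvtColor(im,cv2.COLOR_BGR2HSV)
    P,u,v=world(n,d,np.ones_like(d,bool));s=hsv[v,u].astype(int)
    ok=(s[:,1]<35)&(s[:,2]>110)&(P[:,2]>.115)&(P[:,2]<.145)
    # shaft collar
    m=ok&(np.hypot(P[:,0]-.595,P[:,1]-.065)<.05);Q=P[m];print(n,"collar",len(Q),rect(Q),Q[:,2].mean().round(4))
    # dark hole inside: hull of collar already; brass stem
    b=(s[:,1]>110)&(s[:,0]<22)&(np.hypot(P[:,0]-.595,P[:,1]-.065)<.04);print(n,"brass",b.sum(),P[b].mean(0).round(4) if b.any() else "",np.c_[u[b],v[b]].mean(0) if b.any() else "")
    m=ok&(np.hypot(P[:,0]-.49,P[:,1]+.09)<.09)&(P[:,0]<.54);Q=P[m];print(n,"handle",len(Q),rect(Q),Q[:,2].mean().round(4))
    # yaw: deck+lid olive points top, left edge/hinge-side etc.
    ol=(s[:,1]>40)&(s[:,0]>22)&(s[:,0]<50)&(P[:,2]>.118)&(P[:,2]<.142)&(abs(P[:,0]-.6)<.15)&(abs(P[:,1]+.03)<.2)
    print(n,"olive",rect(P[ol]))
    dk=(s[:,2]<85)&(s[:,1]<45)&(P[:,2]>.128)&(P[:,2]<.145)&(abs(P[:,0]-.6)<.08)&(abs(P[:,1]+.1)<.12)
    a=np.zeros(d.shape,np.uint8);a[v[dk],u[dk]]=255;N,lab,st,_=cv2.connectedComponentsWithStats(a)
    for i in range(1,N):
        if st[i,4]>60: print(n,"strap",rect(P[dk][lab[v[dk],u[dk]]==i]))
E
python3 m2.py
```

```text
side collar 110 (array([579.5,  64.8]), array([65.9, 84.5]), 22.9) 0.1249
side brass 0  
side handle 165 (array([505.3, -91.2]), array([ 55.5, 113.3]), 8.0) 0.1309
side olive (array([572.8,  83. ]), array([38.5, 24.1]), 6.4)
side strap (array([ 623. , -141.9]), array([116.5,  29.4]), 7.3)
side strap (array([608.8, -22.9]), array([121.3,  28.7]), 9.9)
top collar 243 (array([575.2,  82.8]), array([65.5, 58.3]), 7.9) 0.1257
top brass 18 [0.5755 0.0845 0.0508] [279.72222222 225.94444444]
top handle 364 (array([506.3, -95.4]), array([ 58.1, 111.7]), 6.6) 0.1348
top olive (array([619.3, -29.8]), array([198.9, 336.6]), 8.1)
top strap (array([ 624. , -139.9]), array([113.8,  13.2]), 8.9)
top strap (array([608.8, -21.4]), array([118.1,  13.5]), 8.3)
```

Candidates for the key, in top picture: grey T at (430,298) with its bar top at 170 mm; purple ones at (438,350) and (515,345); dark T at (210,283), top 110 mm (the short one). The crop confirms that the bare-steel T at (430,298) is the long key, in its light stand. Case yaw is about 8.1°, shaft at about (574,84) mm. I move over the key first.

```bash
python3 -m pendant '[60,0,-38.5,-36.5,0, 60,0,-38.5,-36.5,0, 60,0,-38.5,-36.5,0, 60,0,-38.5,-36.5,0, 60,0,-38.5,-36.5,0, 60,0,-38.5,-36.5,0, 60,0,-38.5,-36.5,0, 60,0,-38.5,-36.5,0]' 60; python3 -m pendant '[60,0,0,0,-0.175, 60,0,0,0,-0.175, 60,0,0,0,-0.175, 60,0,0,0,-0.175, 60,0,0,0,-0.175, 60,0,0,0,-0.175, 60,0,0,0,-0.175, 60,0,0,0,-0.175, 60,0,0,0,-0.175, 60,0,0,0,-0.175, 60,0,0,0,-0.175, 60,0,0,0,-0.175, 60,0,0,0,-0.17, 60,0,0,0,0]'
cat >> h.py <<'E'
def st():
    o=r.get_obs();M=R.from_rotvec(o["orientation"]).as_matrix()
    print("t",round(o["clock"],2),"tcp",np.round(np.array(o["tcp_pos"])*1000,1),"head",np.degrees(np.arctan2(M[1,1],M[0,1])).round(1),"xax",M[:,0].round(3),"F",np.round(o["contact_force"],1),"M",np.round(o["moment"],2),"w",round(o["grip_width"]*1000,1),"j",np.round(o["joints"],2))
    return o,M
def todo(goal,head=None):
    o,M=st();print("tool shift mm",(M.T@(np.array(goal)-np.array(o["tcp_pos"])*1000)).round(1))
    if head is not None: print("turn",round(-np.radians(head-np.degrees(np.arctan2(M[1,1],M[0,1]))),3))
E
python3 -c "
from h import *
todo((370.5,-286.5,142),54.3)"
```

```text
clock: 2.0
tcp_pos: [0.3716, -0.2857, 0.2317]
orientation: [2.095, 0.251, -2.093]
contact_force: [-0.1, -0.7, 0.1]
grip_width: 0.0599
clock: 3.75
tcp_pos: [0.3708, -0.2873, 0.2314]
orientation: [0.496, 1.513, -0.496]
contact_force: [0.6, -0.4, 0.5]
grip_width: 0.0601
t 3.75 tcp [ 370.8 -287.3  231.4] head 53.7 xax [ 0. -0. -1.] F [ 0.6 -0.4  0.5] M [ 0.01 -0.   -0.02] w 60.1 j [ 0.92  0.17 -0.43  2.01  0.08  0.99  1.38]
tool shift mm [89.4  0.4 -0.8]
turn -0.01
```

```bash
python3 -m pendant '[60,30,0,0,-0.01, 60,30,0,0,0, 60,29,0.4,-0.8,0, 60,0,0,0,0, 10,0,0,0,0, 10,0,0,0,0, 10,0,0,0,0, 10,0,0,0,0]' 70; python3 -c "
from h import *
st()
im,d=viewer.grab_frame('side');cv2.imwrite('pics/grasp.png',cv2.resize(im[150:270,310:470,::-1],(800,600)))"
```

```text
clock: 4.75
tcp_pos: [0.371, -0.2874, 0.1435]
orientation: [0.486, 1.513, -0.489]
contact_force: [-1.7, -1.7, 6.7]
grip_width: 0.0128
t 4.75 tcp [ 371.  -287.4  143.5] head 54.3 xax [ 0.001 -0.002 -1.   ] F [-1.7 -1.7  6.7] M [-0.41  0.49 -0.04] w 12.8 j [ 0.89  0.28 -0.42  2.1   0.16  0.79  1.32]
```

View pics/grasp.png

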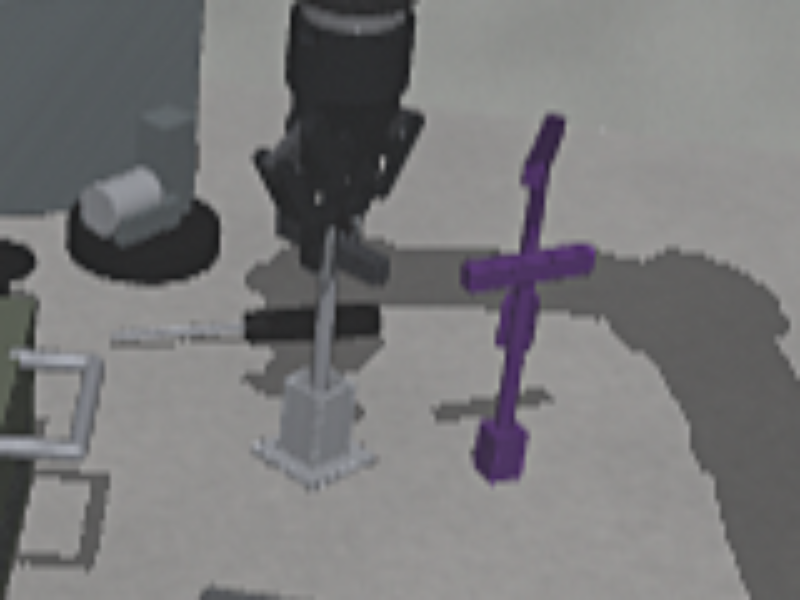

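```bash
python3 -m pendant '[10,-10,0,0,0, 10,-20,0,0,0, 10,-25,0,0,0, 10,-25,0,0,0, 10,-30,0,0,0, 10,-30,0,0,0, 10,-20,0,0,0, 10,0,0,0,0]' 70; python3 -c "
from h import *
todo((574,84,300),16.7)"
```

```text
clock: 5.8
tcp_pos: [0.371, -0.2864, 0.3037]
orientation: [0.486, 1.513, -0.487]
contact_force: [-0.3, 0.2, -2.5]
grip_width: 0.0126
t 5.8 tcp [ 371.  -286.4  303.7] head 54.4 xax [ 0.002 -0.002 -1.   ] F [-0.3  0.2 -2.5] M [0.03 0.02 0.05] w 12.6 j [ 0.94  0.09 -0.44  1.91  0.04  1.14  1.43]
tool shift mm [  3.5 419.3 -50.7]
turn 0.658
```

```bash
python3 -m pendant '[10,0,20,-2.4,0, 10,0,40,-4.8,0, 10,0,50,-6,0, 10,0,50,-6,0, 10,0,50,-6,0, 10,0,50,-6,0, 10,0,50,-6,0, 10,0,50,-6,0, 10,0,40,-4.8,0, 10,3,19,-2.3,0, 10,0,0,0,0.13, 10,0,0,0,0.13, 10,0,0,0,0.13, 10,0,0,0,0.13, 10,0,0,0,0.138, 10,0,0,0,0, 10,0,0,0,0]' 70; python3 - <<'E'
from h import *
todo((574,84,300),16.7)
fs=[]
for n in("side","top"):
    im,d=viewer.grab_frame(n);np.save(f"pics/{n}_d1.npy",d);cv2.imwrite(f"pics/{n}1.png",im[...,::-1])
a=cv2.imread("pics/side1.png");b=cv2.imread("pics/top1.png")
f=lambda i,x,y,w,h:cv2.resize(i[y:y+h,x:x+w],(400,600),interpolation=cv2.INTER_CUBIC)
cv2.imwrite("pics/v1.png",np.hstack([f(a,220,120,120,180),f(b,230,140,100,150)]))
E
```

```text
clock: 7.92
tcp_pos: [0.5733, 0.083, 0.2987]
orientation: [0.99, 1.334, -0.991]
contact_force: [-0.1, -1.0, -3.0]
grip_width: 0.0129
t 7.92 tcp [573.3  83.  298.7] head 16.8 xax [-0.001 -0.    -1.   ] F [-0.1 -1.  -3. ] M [-0.04  0.   -0.03] w 12.9 j [ 0.22  0.32 -0.59  1.68  0.19  1.2  -0.13]
tool shift mm [-1.3  1.  -0.8]
turn 0.002
```

View pics/v1.png

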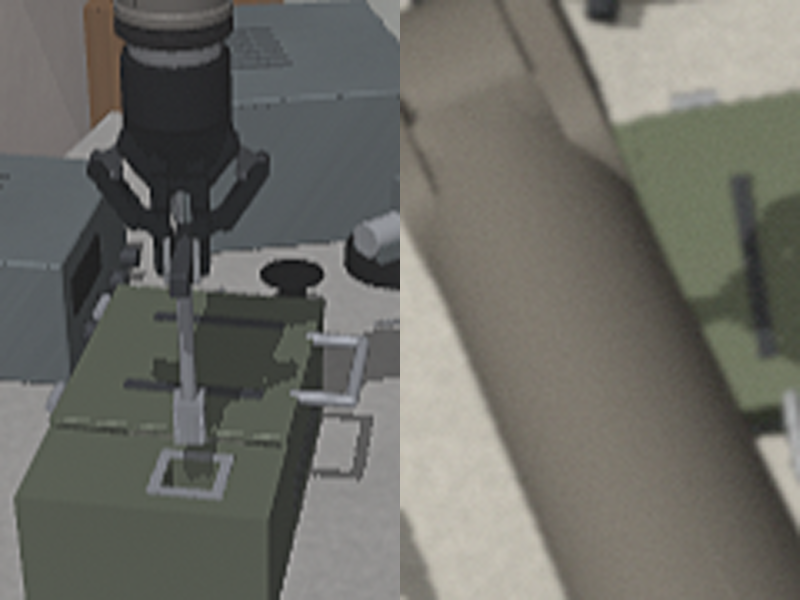

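```bash
cat > m3.py <<'E'
from h import *
def onplane(n,uv,z):
    c=viewer.calibration(n);K=np.array(c["mtx"]);T=np.linalg.inv(np.array(c["world_to_cam"]))
    uv=np.atleast_2d(uv);r_=(T[:3,:3]@np.c_[(uv[:,0]-K[0,2])/K[0,0],-(uv[:,1]-K[1,2])/K[1,1],-np.ones(len(uv))].T).T
    return T[:3,3]+r_*((z-T[2,3])/r_[:,2])[:,None]
def collar(n,im,guess=(.574,.084)):
    hsv=cv2.cvtColor(im,cv2.COLOR_BGR2HSV);cu,cv_=pix(n,(*guess,.126))
    m=((hsv[...,1]<45)&(hsv[...,2]>105)).astype(np.uint8)
    yy,xx=np.mgrid[:480,:640];G=onplane(n,np.c_[xx.ravel(),yy.ravel()],.126).reshape(480,640,3)
    m[np.hypot(G[...,0]-guess[0],G[...,1]-guess[1])>.05]=0
    N,lab,s,_=cv2.connectedComponentsWithStats(m);k=1+np.argmax(s[1:,4]);pts=G[lab==k][:,:2]
    rr=cv2.minAreaRect((pts*1000).astype(np.float32));return N,s[k],np.round(rr[0],1),np.round(rr[1],1),round(rr[2],1)
if __name__=="__main__":
    for n in("side","top"): print(n,collar(n,cv2.imread(f"pics/{n}0.png")))
    n="side";d=np.load("pics/side_d1.npy");P,u,v=world(n,d,np.ones_like(d,bool))
    for zl,zh in((.165,.175),(.175,.185),(.185,.195),(.21,.23),(.24,.26)):
        m=(np.hypot(P[:,0]-.573,P[:,1]-.083)<.03)&(P[:,2]>zl)&(P[:,2]<zh)
        z=(zl+zh)/2;cu,cw=pix(n,(.5733,.083,z));w=max(4,0)
        print(z,m.sum(),"u range",u[m].min(),u[m].max(),"pred center u",round(cu,1),"mean",P[m].mean(0).round(4))
    m=(np.hypot(P[:,0]-.573,P[:,1]-.083)<.03)&(P[:,2]>.14);print("lowest z",np.sort(P[m][:,2])[:8].round(4))
    c,s=np.cos(np.radians(16.8)),np.sin(np.radians(16.8))
    print("pred socket corners u",[round(pix(n,(.5733+.01175*(a*c-b*s),.083+.01175*(a*s+b*c),.18))[0],1) for a in(1,-1) for b in(1,-1)])
E
python3 m3.py
```

```text
side (2, array([264, 254,  26,  16, 179], dtype=int32), array([571.5,  88. ]), array([60.6, 63.7]), 8.6)
top (27, array([261, 206,  33,  33, 488], dtype=int32), array([570.2,  84.7]), array([79.1, 78.8]), 7.9)
0.16999999999999998 37 u range 272 281 pred center u 276.2 mean [0.5681 0.0956 0.1703]
0.18 29 u range 272 281 pred center u 276.1 mean [0.5672 0.0952 0.1806]
0.19 48 u range 272 281 pred center u 276.0 mean [0.5692 0.0928 0.1909]
0.22 31 u range 274 278 pred center u 275.7 mean [0.5697 0.0897 0.2204]
0.25 30 u range 273 277 pred center u 275.3 mean [0.5706 0.0905 0.2502]
lowest z [0.158  0.1589 0.1593 0.1593 0.1595 0.1597 0.1602 0.1608]
pred socket corners u [np.float64(271.3), np.float64(271.9), np.float64(280.5), np.float64(280.9)]
```

```bash
cat > m4.py <<'E'
from m3 import *
from scipy.optimize import minimize
S=8
for n in("side","top"):
    im=cv2.imread(f"pics/{n}0.png");hsv=cv2.cvtColor(im,cv2.COLOR_BGR2HSV);g=im[...,0].astype(float)  # blue: grey collar vs olive
    cu,cw=map(lambda t:int(round(t)),pix(n,(.574,.084,.126)));
    x0,y0,h=cu-13,cw-13,27
    sub=g[y0:y0+h,x0:x0+h];us=np.arange(h*4)/4-.375
    xx,yy=np.meshgrid(x0+us,y0+us);G=onplane(n,np.c_[xx.ravel(),yy.ravel()],.126)[:,:2]*1000
    t=np.radians(8.1);A=np.array([[np.cos(t),np.sin(t)],[-np.sin(t),np.cos(t)]])
    def sc(p):
        q=np.abs((G-p[:2])@A.T).max(1);ring=((q>20)&(q<p[2])).astype(float).reshape(4*h,4*h)
        R_=ring.reshape(h,4,h,4).mean((1,3));R_=cv2.GaussianBlur(R_,(0,0),.6);return -np.corrcoef(R_.ravel(),sub.ravel())[0,1]
    best=min((sc((x,y,w)),x,y,w) for x in range(562,587) for y in range(72,97) for w in(26,28,30))
    b=min((sc((best[1]+a*.25,best[2]+c*.25,best[3]+k)),best[1]+a*.25,best[2]+c*.25,best[3]+k) for a in range(-4,5) for c in range(-4,5) for k in(-1,0,1))
    print(n,b)
E
python3 m4.py
```

```text
side (np.float64(-0.8985815336989501), 571.5, 88.5, 30)
top (np.float64(-0.923136471280835), 573.5, 85.5, 31)
```

```bash
python3 -m pendant '[10,0,0,-2.6,0, 10,15,0,0,0, 10,20,0,0,0, 10,20,0,0,0, 10,20,0,0,0, 10,20,0,0,0, 10,5,0,0,0, 10,0,0,0,0]' 70; python3 -c "
from h import *
st()"; python3 -m pendant '[10,6,0,0,0, 10,6,0,0,0, 10,5,0,0,0, 10,0,0,0,0]'; python3 -c "
from h import *
st()"
```

```text
clock: 9.02
tcp_pos: [0.5727, 0.086, 0.1989]
orientation: [0.992, 1.334, -0.992]
contact_force: [-0.2, 0.3, -2.7]
grip_width: 0.0128
t 9.03 tcp [572.7  86.  198.9] head 16.7 xax [-0.001  0.    -1.   ] F [-0.2  0.3 -2.7] M [ 0.03 -0.01  0.03] w 12.8 j [ 0.19  0.41 -0.57  1.79  0.26  1.01 -0.19]
clock: 9.52
tcp_pos: [0.5728, 0.0855, 0.1818]
orientation: [0.992, 1.333, -0.993]
contact_force: [0.6, -0.2, -4.0]
grip_width: 0.0128
t 9.53 tcp [572.8  85.5 181.8] head 16.7 xax [-0.    -0.001 -1.   ] F [ 0.6 -0.2 -4. ] M [-0.41 -0.17 -0.05] w 12.8 j [ 0.18  0.43 -0.56  1.81  0.27  0.98 -0.2 ]
```

```bash
python3 -m pendant '[10,5,0,0,0, 10,5,0,0,0, 10,4,0,0,0, 10,0,0,0,0]'; python3 -c "
from h import *
st()"
```

```text
clock: 10.02
tcp_pos: [0.5728, 0.0857, 0.1679]
orientation: [0.992, 1.333, -0.993]
contact_force: [2.0, -1.6, -4.3]
grip_width: 0.0126
t 10.03 tcp [572.8  85.7 167.9] head 16.7 xax [-0. -0. -1.] F [ 2.  -1.6 -4.3] M [-0.56 -0.29 -0.02] w 12.6 j [ 0.18  0.45 -0.56  1.82  0.28  0.95 -0.21]
```

```bash
python3 -m pendant '[10,1,0.7,1.2,0, 10,1,0,0,0, 10,0,0,0,0]'; python3 -c "
from h import *
st()
im,d=viewer.grab_frame('side');cv2.imwrite('pics/seat.png',cv2.resize(im[130:310,210:330,::-1],(400,600)))"
```

```text
clock: 10.4
tcp_pos: [0.5742, 0.0855, 0.1676]
orientation: [0.993, 1.332, -0.992]
contact_force: [-3.1, -1.1, 6.8]
grip_width: 0.0129
t 10.4 tcp [574.2  85.5 167.6] head 16.7 xax [ 0.001  0.    -1.   ] F [-3.1 -1.1  6.8] M [-0.55  0.79  0.03] w 12.9 j [ 0.18  0.45 -0.56  1.82  0.29  0.95 -0.21]
```

View pics/seat.png

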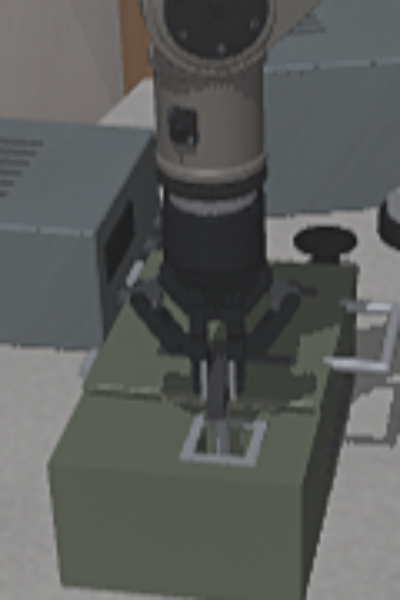

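```bash
python3 -m pendant '[10,-1,-0.4,0,-0.1, 10,0,0,0,-0.125, 10,0,0,0,-0.125, 10,0,0,0,-0.125, 10,0,0,0,-0.125, 10,0,0,0,-0.125, 10,0,0,0,-0.125, 10,0,0,0,-0.125, 10,0,0,0,-0.125, 10,0,0,0,-0.125, 10,0,0,0,0]' 100; python3 -c "
from h import *
st()"
```

```text
clock: 11.82
tcp_pos: [0.5736, 0.0861, 0.1677]
orientation: [0.045, 1.57, -0.042]
contact_force: [-1.6, 1.7, 0.4]
grip_width: 0.0121
t 11.82 tcp [573.6  86.1 167.7] head 86.8 xax [ 0.     0.002 -1.   ] F [-1.6  1.7  0.4] M [ 0.52  0.25 -0.05] w 12.1 j [ 0.37  0.52 -0.83  1.81  0.45  1.01  0.88]
```

```bash
for i in 1; do python3 -m pendant '[10,0,0,0,-0.06, 10,0,0,0,0]' >/dev/null; python3 -c "
from h import *
st()"; python3 -m pendant '[10,0,0,0,-0.06, 10,0,0,0,0]'>/dev/null;  python3 -c "
from h import *
st()"; done
```

```text
t 12.07 tcp [573.6  86.  167.7] head 90.2 xax [ 0.     0.002 -1.   ] F [-0.8  2.8  1.1] M [ 0.72  0.23 -0.14] w 12.5 j [ 0.38  0.53 -0.84  1.81  0.46  1.01  0.93]
t 12.32 tcp [573.6  85.9 167.6] head 93.6 xax [ 0.     0.001 -1.   ] F [-1.3  3.2  1.3] M [ 1.01  0.31 -0.11] w 12.0 j [ 0.39  0.53 -0.86  1.81  0.46  1.02  0.98]
```

```bash
python3 -m pendant '[10,0,0,0,-0.06, 10,0,0,0,0]' >/dev/null; python3 -c "
from h import *
st()"; python3 -m pendant '[10,0,0,0,-0.05, 10,0,0,0,0]'>/dev/null;  python3 -c "
from h import *
st()"
```

```text
t 12.57 tcp [573.6  85.8 167.6] head 97.0 xax [ 0.     0.001 -1.   ] F [-1.   3.3  2.3] M [ 1.08  0.4  -0.06] w 12.3 j [ 0.4   0.54 -0.87  1.81  0.47  1.02  1.03]
t 12.82 tcp [573.6  85.7 167.7] head 99.9 xax [ 0.     0.001 -1.   ] F [-1.3  3.8  3.6] M [ 1.32  0.51 -0.29] w 12.3 j [ 0.4   0.54 -0.88  1.81  0.48  1.03  1.08]
```

```bash
python3 -m pendant '[10,0,0,0,0.04, 30,0,0,0,0, 50,0,0,0,0, 50,0,0,0,0, 50,-10,0,0,0, 50,-25,0,0,0, 50,-40,0,0,0, 50,-40,0,0,0, 50,0,0,0,0.155, 50,0,0,0,0.155, 50,0,0,0,0.155, 50,0,0,0,0.155, 50,0,0,0,0.155, 50,0,0,0,0.155, 50,0,0,0,0.155, 50,0,0,0,0.155, 50,0,0,0,0.155, 50,0,0,0,0.155, 50,0,0,0,0]' 30;python3 -c "
from h import *
todo((483,-100,230),8.1)"
```

```text
clock: 15.2
tcp_pos: [0.5735, 0.0851, 0.283]
orientation: [1.092, 1.279, -1.092]
contact_force: [1.2, 0.9, -0.5]
grip_width: 0.0502
t 15.2 tcp [573.5  85.1 283. ] head 9.0 xax [ 0.001 -0.    -1.   ] F [ 1.2  0.9 -0.5] M [-0.01 -0.01  0.01] w 50.2 j [ 0.24  0.34 -0.63  1.7   0.21  1.18 -0.29]
tool shift mm [  52.9 -118.5  168.6]
turn 0.016
```

```bash
python3 -m pendant '[50,0,-23.7,33.7,0.016, 50,0,-23.7,33.7,0, 50,0,-23.7,33.7,0, 50,0,-23.7,33.7,0, 50,20,-23.7,33.7,0, 50,0,0,0,0]' 30;python3 - <<'E'
from h import *
todo((483,-100,111),8.1)
for n in("side","top"):
    im,d=viewer.grab_frame(n);np.save(f"pics/{n}_d2.npy",d);cv2.imwrite(f"pics/{n}2.png",im[...,::-1])
    print(n,[(round(x["score"],2),np.round(x["location"],3).tolist()) for t in("lid_handle","key_bar","stem") for x in nets.look_for(t,n)][:6])
a=cv2.imread("pics/side2.png");b=cv2.imread("pics/top2.png")
f=lambda i,x,y,w,h:cv2.resize(i[y:y+h,x:x+w],(400,600),interpolation=cv2.INTER_CUBIC)
cv2.imwrite("pics/v2.png",np.hstack([f(a,210,130,120,180),f(b,240,140,110,165)]))
P,u,v=world("side",np.load("pics/side_d2.npy"),np.ones((480,640),bool))
m=(np.hypot(P[:,0]-.573,P[:,1]-.085)<.06)&(P[:,2]>.165)&(P[:,2]<.22);Q=P[m]
print(m.sum(),cv2.minAreaRect((Q[:,:2]*1000).astype(np.float32)),Q[:,2].max(),np.median(Q[:,2]))
E
```

```text
clock: 15.95
tcp_pos: [0.4779, -0.1021, 0.2612]
orientation: [1.105, 1.273, -1.11]
contact_force: [0.7, 0.7, 0.6]
grip_width: 0.0495
t 15.95 tcp [ 477.9 -102.1  261.2] head 7.9 xax [-0.003 -0.001 -1.   ] F [0.7 0.7 0.6] M [ 0.06 -0.03  0.  ] w 49.5 j [ 0.58  0.18 -0.55  1.92  0.11  1.07  0.11]
tool shift mm [150.2   5.9  -1.5]
turn -0.004
side [(0.58, [0.621, -0.073, 0.133]), (0.72, [0.253, -0.482, 0.124]), (0.69, [0.571, 0.09, 0.181]), (0.65, [0.245, -0.299, 0.118]), (0.55, [0.406, -0.435, 0.016]), (0.43, [0.542, -0.51, 0.03])]
top [(0.88, [0.656, -0.039, 0.132]), (0.78, [0.249, -0.3, 0.16]), (0.72, [0.567, 0.087, 0.196]), (0.69, [0.247, -0.48, 0.164])]
295 ((570.8778686523438, 89.68238830566406), (90.05067443847656, 19.91205596923828), 8.62779426574707) 0.19506976604721316 0.18754053090164846
```

View pics/v2.png

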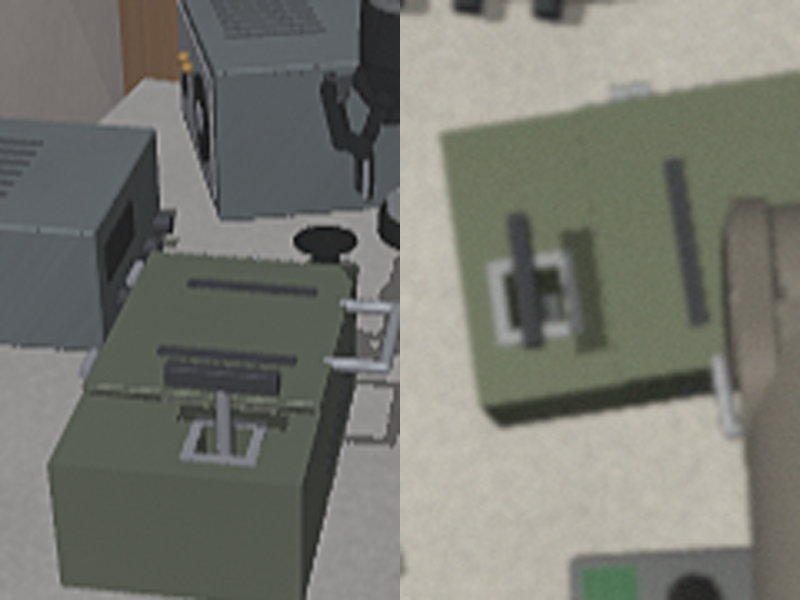

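```bash
python3 -m pendant '[36,20,5.5,-1.5,0, 36,40,0,0,0, 36,40,0,0,0, 36,30,0,0,0, 36,20,0,0,0, 36,0,0,0,0, 8,0,0,0,0, 8,0,0,0,0, 8,0,0,0,0]' 25;python3 - <<'E'
from h import *
o,M=st()
p=np.array(o["tcp_pos"])*1000;im,d=viewer.grab_frame("side");cv2.imwrite("pics/v3.png",cv2.resize(im[130:280,230:400,::-1],(680,600)))
E
```

```text
clock: 17.48
tcp_pos: [0.4818, -0.0969, 0.1125]
orientation: [1.102, 1.277, -1.111]
contact_force: [-10.8, -1.3, 6.3]
grip_width: 0.0111
t 17.48 tcp [481.8 -96.9 112.5] head 8.0 xax [-0.007 -0.001 -1.   ] F [-10.8  -1.3   6.3] M [0.03 2.39 0.08] w 11.1 j [ 0.49  0.39 -0.51  2.06  0.27  0.76 -0.04]
```

View pics/v3.png

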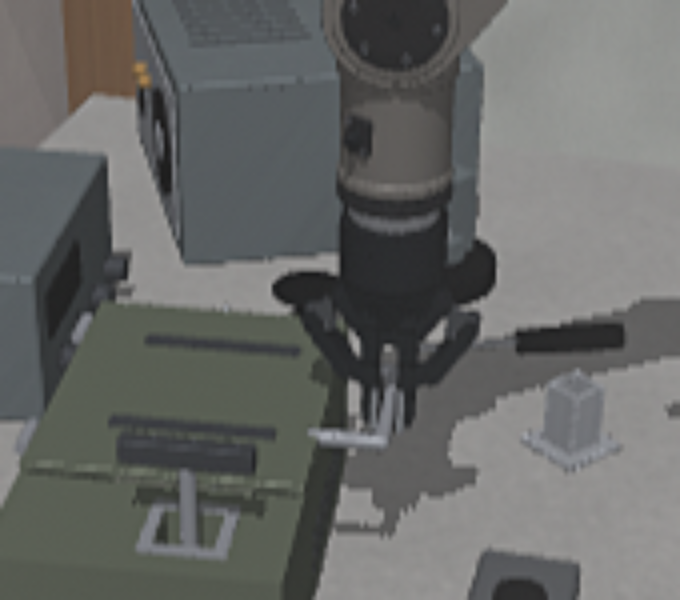

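```bash
python3 -m pendant '[8,-12.2,0.3,0,0, 8,-12.3,0.9,0,0, 8,-12.1,1.5,0,0]' 30;python3 -c "
from h import *
st()"; python3 -m pendant '[8,-12.1,2.2,0,0, 8,-11.9,2.7,0,0, 8,-11.8,3.3,0,0, 8,-11.6,4,0,0, 8,-11.4,4.4,0,0, 8,-11.2,5.1,0,0, 8,-10.9,5.6,0,0]' 30;python3 -c "
from h import *
st()
im,d=viewer.grab_frame('side');cv2.imwrite('pics/v4.png',cv2.resize(im[110:280,230:400,::-1],(600,600)))"
```

```text
clock: 17.9
tcp_pos: [0.4841, -0.0965, 0.1487]
orientation: [1.102, 1.277, -1.112]
contact_force: [-8.9, -0.4, -0.7]
grip_width: 0.0109
t 17.9 tcp [484.1 -96.5 148.7] head 8.0 xax [-0.008 -0.001 -1.   ] F [-8.9 -0.4 -0.7] M [-0.17  1.87  0.04] w 10.9 j [ 0.52  0.34 -0.53  2.03  0.23  0.84 -0.  ]
clock: 18.77
tcp_pos: [0.5094, -0.0929, 0.2295]
orientation: [1.099, 1.28, -1.115]
contact_force: [-16.6, -0.1, 5.7]
grip_width: 0.0104
t 18.77 tcp [509.4 -92.9 229.5] head 8.0 xax [-0.012 -0.002 -1.   ] F [-16.6  -0.1   5.7] M [-0.06  3.69 -0.02] w 10.4 j [ 0.52  0.28 -0.55  1.89  0.17  1.03  0.04]
```

View pics/v4.png

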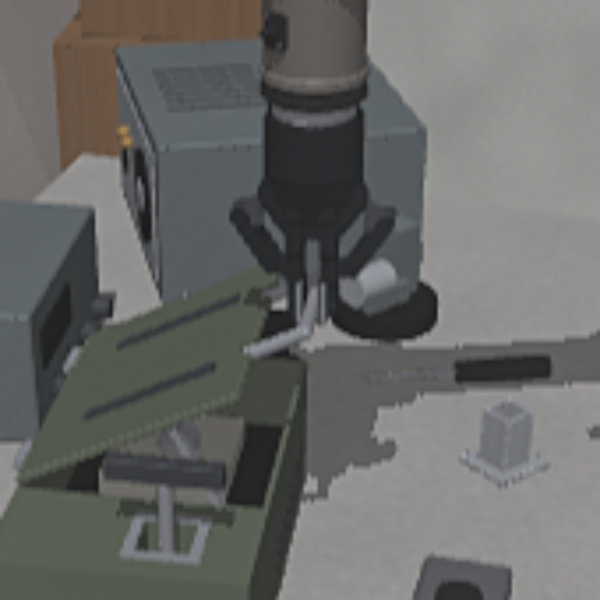

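```bash
python3 -m pendant '[8,-10.6,3.5,0,0, 8,-10.2,6,0,0, 8,-10,7,0,0, 8,-9.5,7.6,0,0, 8,-9.2,8.1,0,0]' 30;python3 -c "
from h import *
st()"; python3 -m pendant '[8,-8.8,8.6,0,0, 8,-8.3,9,0,0, 8,-7.8,9.4,0,0, 8,-7.4,9.8,0,0, 8,0,0,0,0]' 30;python3 -c "
from h import *
st()
im,d=viewer.grab_frame('side');cv2.imwrite('pics/v5.png',cv2.resize(im[90:260,230:400,::-1],(600,600)))"
```

```text
clock: 19.45
tcp_pos: [0.5436, -0.0879, 0.2807]
orientation: [1.101, 1.277, -1.111]
contact_force: [-13.8, -0.0, 10.2]
grip_width: 0.0106
t 19.45 tcp [543.6 -87.9 280.7] head 8.0 xax [-0.007 -0.001 -1.   ] F [-13.8  -0.   10.2] M [ 0.    3.12 -0.03] w 10.6 j [ 0.5   0.28 -0.55  1.76  0.16  1.15  0.04]
clock: 20.08
tcp_pos: [0.5833, -0.0822, 0.3159]
orientation: [1.105, 1.27, -1.105]
contact_force: [-9.5, -0.7, 16.2]
grip_width: 0.0106
t 20.07 tcp [583.3 -82.2 315.9] head 8.0 xax [ 0.002 -0.001 -1.   ] F [-9.5 -0.7 16.2] M [0.06 2.29 0.04] w 10.6 j [ 0.47  0.32 -0.55  1.63  0.18  1.24  0.02]
```

View pics/v5.png

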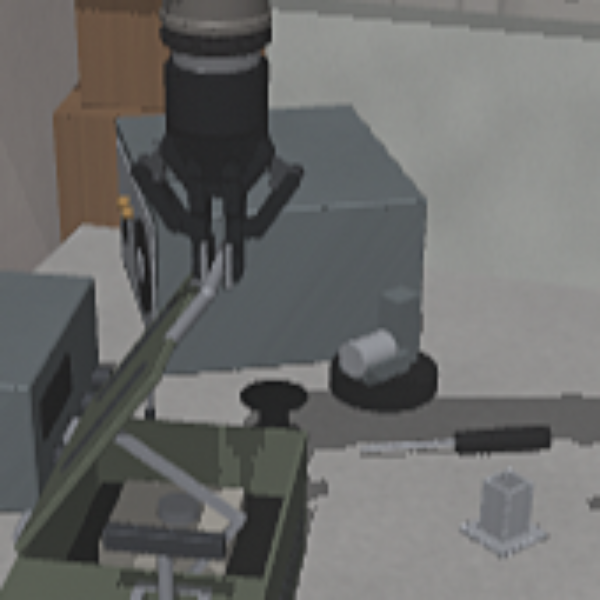

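```bash
python3 -m pendant '[36,0,0,0,0, 36,0,0,0,0, 36,-30,5,0,0, 36,-45,5,0,0, 36,-45,0,0,0, 36,-10,-40,0,0, 36,0,-50,0,0, 36,0,-50,0,0, 36,0,-40,0,0]';python3 -c "
from h import *
st()"; python3 -m pendant '[36,0,0,0,0, 36,0,0,0,0, 36,0,0,0,0, 36,0,0,0,0, 36,0,0,0,0, 36,0,0,0,0, 36,0,0,0,0, 36,0,0,0,0, 36,0,0,0,0, 36,0,0,0,0, 36,0,0,0,0, 36,0,0,0,0, 36,0,0,0,0, 36,0,0,0,0, 36,0,0,0,0, 36,0,0,0,0]';python3 - <<'E'
from h import *
st()
im,d=viewer.grab_frame('side');np.save("pics/side_d6.npy",d);cv2.imwrite('pics/v6.png',im[...,::-1])
P,u,v=world("side",d,np.ones((480,640),bool))
m=(np.hypot(P[:,0]-.573,P[:,1]-.085)<.06)&(P[:,2]>.165)&(P[:,2]<.22);Q=P[m]
print(m.sum(),cv2.minAreaRect((Q[:,:2]*1000).astype(np.float32)),Q[:,2].max())
print([(round(x["score"],2),np.round(x["location"],3).tolist()) for x in nets.look_for("lid_handle","side")])
E
```

```text
clock: 21.25
tcp_pos: [0.4134, -0.1066, 0.4417]
orientation: [1.106, 1.271, -1.106]
contact_force: [-0.4, -0.2, 0.0]
grip_width: 0.036
t 21.25 tcp [ 413.4 -106.6  441.7] head 8.0 xax [ 0.    -0.001 -1.   ] F [-0.4 -0.2  0. ] M [ 0.02 -0.06 -0.06] w 36.0 j [ 0.66 -0.06 -0.51  1.75 -0.03  1.44  0.29]
clock: 23.25
tcp_pos: [0.4152, -0.1064, 0.4416]
orientation: [1.105, 1.272, -1.105]
contact_force: [-0.8, 0.3, 0.0]
grip_width: 0.0359
t 23.25 tcp [ 415.2 -106.4  441.6] head 8.0 xax [ 0. -0. -1.] F [-0.8  0.3  0. ] M [ 0.02 -0.   -0.07] w 35.9 j [ 0.65 -0.06 -0.51  1.75 -0.03  1.44  0.29]
338 ((578.6195678710938, 81.35326385498047), (79.4683609008789, 78.76535034179688), 40.27117156982422) 0.2188588116457213
[(0.61, [0.694, -0.017, 0.257])]
```

View pics/v6.png

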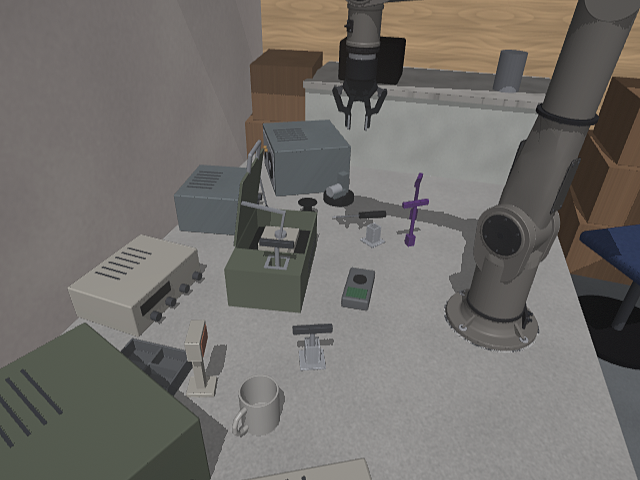

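```bash
python3 -m pendant '[36,0,0,0,0, 36,0,0,0,0, 36,0,0,0,0, 36,0,0,0,0, 36,0,0,0,0, 36,0,0,0,0, 36,0,0,0,0, 36,0,0,0,0, 36,0,0,0,0, 36,0,0,0,0, 36,0,0,0,0, 36,0,0,0,0]' >/dev/null;python3 - <<'E'
from h import *
im,d2=viewer.grab_frame('side');im=im[...,::-1];hsv=cv2.cvtColor(im.copy(),cv2.COLOR_BGR2HSV)
t=np.radians(8.1)
for d in(np.load("pics/side_d6.npy"),d2):
    P,u,v=world("side",d,np.ones((480,640),bool));Q=P-[.6193,-.0298,0];X=Q[:,0]*np.cos(t)+Q[:,1]*np.sin(t);Y=-Q[:,0]*np.sin(t)+Q[:,1]*np.cos(t);Z=P[:,2]
    m=(X>-.02)&(X<.13)&(abs(Y+.05)<.13)&(Z>.17)&(Z<.33)&(u<275)&(u>230)&(hsv[v,u,1]>40)
    A=np.c_[X,Y,Z][m];c=np.median(A,0);k=np.ones(len(A),bool)
    for _ in range(4):
        n=np.linalg.svd(A[k]-A[k].mean(0),full_matrices=False)[2][2];k=abs((A-A[k].mean(0))@n)<.006
    print(k.sum(),len(A),n.round(3),"lid angle",np.arctan2(abs(n[0]),abs(n[2])).round(3))
    h=(X>-.02)&(X<.16)&(abs(Y+.05)<.08)&(Z>.34)&(Z<.42);print("handle",h.sum(),np.c_[X,Y,Z][h].mean(0).round(3),Z[h].max().round(3), "angle", np.arctan2(*( np.array([np.median(Z[h])-.130,.1-np.median(X[h])]))).round(3))
    b=(np.hypot(X+.03,Y-.12)<.055)&(Z>.17)&(Z<.2)&(hsv[v,u,2]<100);w=cv2.minAreaRect((P[b][:,:2]*1000).astype(np.float32));print("bar",b.sum(),w,Z[b].max())
st()
E
```

```text
Traceback (most recent call last):
IndexError: index 2 is out of bounds for axis 0 with size 2
```

```bash
python3 - <<'E'
from h import *
im,d2=viewer.grab_frame('side');cv2.imwrite("pics/v7.png",im[...,::-1])
t=np.radians(8.1)
for d in(np.load("pics/side_d6.npy"),d2):
    P,u,v=world("side",d,np.ones((480,640),bool));Q=P-[.6193,-.0298,0];X=Q[:,0]*np.cos(t)+Q[:,1]*np.sin(t);Y=-Q[:,0]*np.sin(t)+Q[:,1]*np.cos(t);Z=P[:,2]
    g=(X>-.05)&(X<.2)&(abs(Y+.05)<.13)
    for a in(.16,.2,.24,.28,.32,.36):
        m=g&(Z>a)&(Z<a+.04)&(X>.02);print(a,m.sum(),np.median(np.c_[X,Y,Z][m],0).round(3) if m.any() else "", end=" ")
    print()
    b=(np.hypot(X+.03,Y-.12)<.055)&(Z>.17)&(Z<.2);w=cv2.minAreaRect((P[b][:,:2]*1000).astype(np.float32));print("bar",b.sum(),w,Z[b].max())
st()
E
```

```text
0.16 230 [ 0.086 -0.013  0.181] 0.2 228 [ 0.08  -0.025  0.22 ] 0.24 314 [0.072 0.025 0.26 ] 0.28 252 [ 0.066 -0.012  0.3  ] 0.32 209 [0.063 0.002 0.326] 0.36 99 [ 0.055 -0.029  0.373] 
bar 312 ((577.2371215820312, 84.02268981933594), (76.56736755371094, 77.47425842285156), 44.440345764160156) 0.19747251421821155
0.16 227 [ 0.086 -0.019  0.181] 0.2 232 [ 0.08  -0.023  0.219] 0.24 317 [0.072 0.028 0.26 ] 0.28 257 [ 0.066 -0.014  0.3  ] 0.32 205 [0.063 0.003 0.326] 0.36 98 [ 0.055 -0.03   0.373] 
bar 311 ((576.0435791015625, 83.58222961425781), (76.7382583618164, 78.89706420898438), 45.62212371826172) 0.19874346662530606
t 24.95 tcp [ 415.2 -106.4  441.6] head 8.0 xax [ 0.  0. -1.] F [-0.5 -0.1 -0.7] M [-0.03 -0.01 -0.02] w 36.4 j [ 0.65 -0.06 -0.51  1.75 -0.03  1.44  0.29]
```

```bash
python3 - <<'E'
from h import *
im,d=viewer.grab_frame('top');P,u,v=world("top",d,np.ones((480,640),bool))
b=(np.hypot(P[:,0]-.573,P[:,1]-.086)<.055)&(P[:,2]>.18)&(P[:,2]<.21);print("bar",b.sum(),cv2.minAreaRect((P[b][:,:2]*1000).astype(np.float32)),np.median(P[b][:,2]))
b=(np.hypot(P[:,0]-.42,P[:,1]-.277)<.07)&(P[:,2]>.09)&(P[:,2]<.13);print("short",cv2.minAreaRect((P[b][:,:2]*1000).astype(np.float32)))
s=cv2.imread("pics/v7.png");f=lambda i,x,y,w,h:cv2.resize(i[y:y+h,x:x+w],(400,600),interpolation=cv2.INTER_CUBIC)
cv2.imwrite("pics/v8.png",np.hstack([f(s,215,130,120,180),f(im[...,::-1],230,130,120,180)]))
E
```

```text
bar 225 ((576.2940063476562, 83.17286682128906), (74.42675018310547, 72.56644439697266), 46.244300842285156) 0.19386636254814515
short ((421.60760498046875, 277.1588134765625), (89.75732421875, 15.30097770690918), 21.050195693969727)
```

View pics/v8.png

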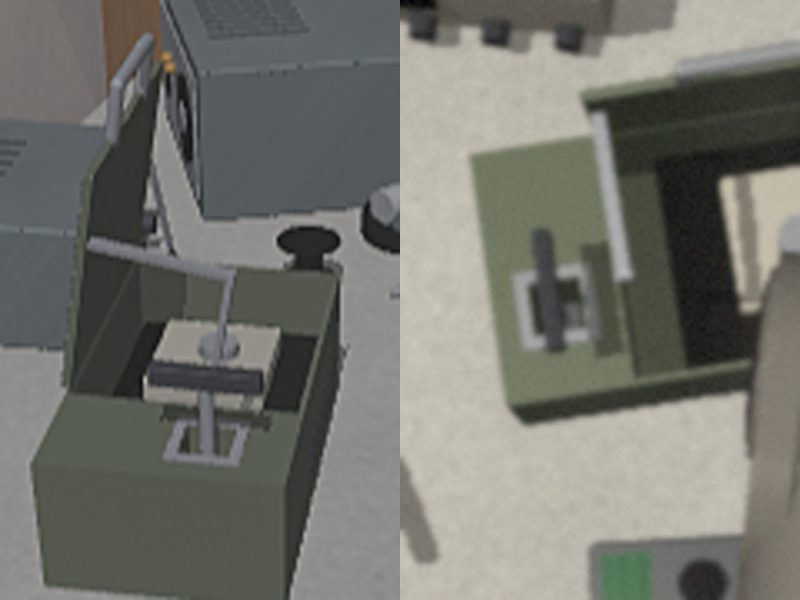

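The key stands upright in the shaft, its bar parallel to the case's x axis and its top at 194 mm (so fully seated). The lid is at its stop, the strut is holding it, and the gripper is clear. I hand in.

```bash
python3 -c "
from h import *
print(r.hand_in())"
```

```text
the job is handed in; nothing more can be done
None
```

I drew the long steel key from its stand, seated it on the stem, and turned it anticlockwise to the stop. I then raised the lid by its handle to about 1.0 rad and let go, and the strut took it to its stop. The job was handed in at about 25 s on the robot's clock, inside the 61 s limit; it returned no verdict.

**Last checks:**
- **Key:** it stands upright in the shaft with its top at 194 mm, which is the fully seated height.
- **Stem:** the key's turn of about 1.58 rad, less the turning play, puts the stem at roughly 1.4 rad. The stem's angle was not read directly.
- **Lid:** it stands at about 1.41 rad by its slope and was the same in two pictures about 2 s apart.
- **Short key:** within about 1 mm of where it was. I did not re-measure the other bystanders; they looked unmoved in the last full picture.
- **Gripper:** clear of everything, with no contact force.

**Checks that failed or disagreed:**
- The two cameras put the shaft about 2–3 mm apart. I used a middle value, and the taper and the play took it up.
- The first lid-angle fit failed for lack of points, so I used the lid's slope instead.
- After the lid opened, other points mixed into the automatic fit of the key's bar. I confirmed the bar's direction by eye and by the fit made before the lid opened.

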